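# Index the nest table and hold the cap press down

### The arm

A 6-joint arm with a two-finger parallel gripper is mounted at the origin on the work surface. World frame = base frame: x ahead of the robot, y to its left, z up, the work surface at z = 0. Lengths are in m, angles in rad, forces in N, time in s.
With the tool pointing down it reaches from about 0.35 to 0.975 m from the base axis. Payload 4.9 kg.
Tool frame: the origin (TCP) lies at the very end of the fingers, on their centre line; the grasp point (between the pads) lies 19 mm behind it; x points along the fingers, y is the direction in which the jaws open and shut, and the axes are right-handed (so a half turn about x gives the same grasp; the last joint's range is limited). The gripper opens to 85 mm and grips with 20 to 120 N. Pads are 22 mm wide; open, the fingers measure 114 mm over their backs; the gripper's body (76 mm by 85 mm) begins 54 mm behind the grasp point. The pads swing forward as they close: fully open they stand 13 mm farther back than shut.
Start: joints at [-1.376, 0.053, 1.613, -0, 1.476, -0.119], TCP at [0.193, -0.594, 0.231] pointing down, gripper open.
Joint ranges: [-3.01, 3.01], [-1.01, 2.22], [0.06, 2.58], [-1.02, 4.17], [0.09, 2.62], [-3.14, 3.14]. Speed limits (rad/s): [2.57, 2.57, 3.14, 3.14, 3.14, 3.14].

### API

Orientations are given as a rotation vector (axis times angle).
In Python, from station import ctrl, get_image, calibration, finish_job, search_frame, cut_out, mark_of gives the robot as it stands. The module is installed in compiled form; this text tells all that it offers.
- The arm moves only by the tool arm_command, never from a script. Its argument "plan" is a list that holds one entry, the list of rows, each a list of 7 numbers: the shift along the tool's x, y, z in m, then the turn, a rotation vector about the tool's x, y, z in degrees, then the finger opening in m, from 0 to 0.0854. A call has 1 to 20 rows; each row shifts and turns the pose as measured when the row begins, along the tool's axes as they then stand; what a row does not reach is not made up. A row lasts 1/12 s, in which the tool goes at most 41.7 mm and 7.16 degrees, less where a joint would pass 70% of its speed; a pose out of reach is approached as far as the arm can. A call with a gripper value outside its range is refused whole. The fingers move at their own pace and stop on an object; "squeeze" is the grip in N (left out, the last holds). Time passes only in rows, so rows that do not move let the fingers close. It gives the time, the measured TCP pose, the force and the opening at its end, in the units of the state.
- ctrl.get_obs(): the state, without advancing time (a new reading comes with each control period).
- get_image(name): name is "scene" or "top" or "wrist"; returns the picture (400x640x3 uint8, red, green, blue); there is no depth.
- calibration(name): a dict with "fx", "fy", "cx", "cy" (pixels), "cam_to_world" (4x4, takes a point from camera to world coordinates); the wrist camera has in their place "hand_eye" (4x4, takes a point from camera to tool coordinates, whose origin is the TCP and whose axes are the tool frame's). Camera axes: x right, y down, z forward; pixel columns grow to the right and rows downward; lengths in m; the calibration is good to about 2 mm. A picture is of the moment at which its call begins: read the wrist's pose just before it. calibration takes no time and is no camera call.
- finish_job(): hands the job in, once; it reports no verdict.
Trained networks look in the newest picture that a camera, given by its name, has taken for a name from the list of things; names that differ only in an ending like _2 or _b are one class to them, and where a whole thing is asked for, a point or a joint stands for the part that bears it (a point fixed in the world has none). Each returns a list of dicts, best first, with "conf" (0 to 1); they miss things now and then, are a little off and sometimes report something else, mostly with a low value. They report only what shows in the picture. A call takes as long as a camera call. They do not tell look-alikes from the thing itself.
- search_frame(camera, thing): "at" ([x, y, z] in m, in the coordinates of the camera as it stood for that picture, good to about 4 mm: the middle of the surface that is visible of it).
- cut_out(camera, thing): "mask" (400x640 bool, what is visible of it).
- mark_of(camera, thing): "at" ([x, y, z] in m, in the coordinates of the camera as it stood for that picture, good to about 4 mm: a listed point, or the origin of a listed thing).
The state is a dict: "t": time; "q": joint angles; "dq": joint speeds; "effort": joint torques, N m; "tool_pos": TCP position; "tool_rot": TCP orientation; "contact_force": force on the tool from outside, world axes, zero at the start; "wrist_torque": the same for the moment, N m; "opening": finger opening in m.
Only numpy, scipy, OpenCV 4.12 (cv2) and the standard library are available. Lean on these libraries where they do the work, as an engineer would, in place of code of your own. Each camera call takes 0.05 s, during which the arm holds its last target. There are 200 camera calls.

### The job

Only one of the three pink bottles in the press's rotary nest table has its black spray pump on: bring that bottle under the press head by lifting the yellow sprung index plunger, swinging the table round by it, and letting the plunger drop fully home in the hole for that station. Then push the black palm knob of the ram straight down about 28 mm, so that the top face of the guide stands in the green band of the shaft and the rubber pad bears on the pump, and keep it there: the program finishes while still holding the knob down. Do not tip the bottles or disturb the other things lying about.

Things in the scene. Friction and masses are not known exactly. Their poses are not given: they have to be found in the camera images.
- press: Bench press on a grey-painted plate 340 x 300 x 15 mm. Origin: on the bench (z = 0) on the upright axis of the white rotary nest table (200 mm across, top 44 mm up); x points to the press head, z up. Ram axis: x = 75 mm, y = 0. Behind it two columns (x = 142, y = -42, 42 mm) carry a bridge and the ram's guide, 165 to 195 mm up. Loose things stand on the plate's far corners.
- turret (a joint): Angle of the nest table (rad), counterclockwise from above positive; 0 at the start, range -1.2 to 1.2. The plunger locks it at -1.047, 0 and 1.047 (60 degree steps, 0.01 play). Turns with about 0.15 N m. It carries three grey cups (47 mm outside, 16 mm high) at radius 75 mm: at 0 one is under the head, one 60 degrees to each side.
- plunger (a joint): Lift of the index plunger (m): 0 fully home in a hole of the fixed ring below, 0.018 at its upper stop. The pin (8 mm) is free of the ring from 0.010 up; let go between holes it rests on the ring at about 0.010 and drops when a hole (10.5 mm wide) comes under it. Its spring pushes down with 3 N at 0, 7.5 N at 0.018.
- plunger_grip (a point): Middle of the plunger's yellow round grip (28 mm across, 26 mm high, upright), 79 mm above the bench when home. It stands on the table's lug at radius 125 mm, across the axis from the middle cup (direction -x of the press at turret 0), and goes round with the table. Under the grip a steel sleeve, 19 mm across, 20 mm high; nothing else within 60 mm.
- ram (a joint): Travel of the press ram downwards (m): 0 at rest, 0.042 at its stop; it springs back. The pad meets the pump of the bottle below at 0.018. Push needed: 4 N at the start, 6 N just before the touch, then 2 N more and 0.6 N per further mm, about 14 N at 0.028. The guide's top face stands in the shaft's 12 mm green band (red above it) at 0.022 to 0.034.
- ram_top (a point): Centre of the top of the ram's round black palm knob (44 mm across, 20 mm high), 270 mm above the bench at rest; it moves down with the ram. Below the knob 55 mm of shaft (12 mm) stand clear above the guide.
- bottle_pump: Loose pink bottle, 36 mm across, 92 mm high with its black spray pump (20 mm across at the top), standing in one of the two side cups at the start. Origin: centre of its underside, 44 mm above the bench; z up.
- bottle_open1: Loose pink bottle without a pump (open white neck), 36 mm across, 70 mm high, in the other side cup at the start. Origin: centre of its underside.
- bottle_open2: The same, without a pump, in the cup under the press head at the start. Origin: centre of its underside.
- spare_pump: Loose black spray pump, 25 mm across, 29 mm high, on a far corner of the press's plate. Leave alone. Origin: centre of its underside.
- spare_bottle: Loose open pink bottle, 36 mm across, 70 mm high, on the other far corner of the press's plate. Leave alone. Origin: centre of its underside.
- screwdriver: Screwdriver, 170 mm, lying on the bench on the right. Leave alone.
- collar: Steel ring, 50 mm across, 14 mm high, on the bench on the right. Leave alone.
- dye_jar: Jar with a white lid, 60 mm across, 85 mm high, on the bench on the left. Leave alone.
- cup: Blue plastic cup, 72 mm across, 80 mm high, on the bench on the left. Leave alone.
Things that resemble listed ones, but are neither listed nor needed, are in the scene too. Leave any blue or purple look-alike of the bottle_pump alone.

How it is judged:
By the outcome, as a careful person would: the job done as asked, in the order asked, and still so for the second after the job is handed in, while the arm keeps its last pose, push and grip.
It also fails if it takes over 53 s, if anything falls off the work surface, if the arm or the gripper's body presses on something with over 40 N, if the wrist force passes 120 N, or if a joint passes its speed limit or range.

## Working session

There is one attempt and no reset: what is moved stays moved. The work goes in short steps, Python scripts to look and compute and a tool call to move; the robot and the scene stay as the last step left them, time stands still between calls to the robot, and variables do not carry over. Pictures are saved under pics/ and viewed, about 8 in all and at most 12, crops included, and the job is handed in when it is done.

Besides the shell and the picture viewer there is one more tool, called after "Request:" in YAML: its name, and indented under it one key for each argument. arm_command: Moves the arm, as the interface text tells. Its arguments: {"type":"object","properties":{"plan":{"type":"array","items":{"type":"array","items":{"type":"array","items":{"type":"number"}}}},"squeeze":{"type":"number"}},"required":["plan"]}

```bash
mkdir -p pics
cat > h.py <<'E'
import numpy as np, cv2
from scipy.spatial.transform import Rotation as R
from station import *
def world(cam,p):
    c=calibration(cam)
    if cam=="wrist":
        o=ctrl.get_obs(); T=np.eye(4); T[:3,:3]=R.from_rotvec(o["tool_rot"]).as_matrix(); T[:3,3]=o["tool_pos"]; T=T@np.array(c["hand_eye"])
    else: T=np.array(c["cam_to_world"])
    return (T@np.r_[p,1])[:3]
def pix(cam,p):
    c=calibration(cam); q=np.linalg.inv(np.array(c["cam_to_world"]))@np.r_[p,1]
    return np.array([c["fx"]*q[0]/q[2]+c["cx"],c["fy"]*q[1]/q[2]+c["cy"]])
E
python3 - <<'E'
from h import *
np.set_printoptions(precision=4,suppress=True)
a=get_image("scene");b=get_image("top")
cv2.imwrite("pics/a.png",cv2.cvtColor(cv2.resize(np.vstack([a,b]),(480*800//640*1,600)) if 0 else a,cv2.COLOR_RGB2BGR))
cv2.imwrite("pics/b.png",cv2.cvtColor(b,cv2.COLOR_RGB2BGR))
for cam in("scene","top"):
  for n in("press","plunger_grip","ram_top","bottle_pump","bottle_open1","spare_bottle"):
    print(cam,n,[(np.round(world(cam,d["at"]),4),round(d["conf"],2)) for d in mark_of(cam,n)])
o=ctrl.get_obs();print(o["t"],R.from_rotvec(o["tool_rot"]).as_matrix())
E
```

```text
scene press [(array([ 0.5591, -0.0866,  0.0006]), 0.59)]
scene plunger_grip [(array([ 0.4374, -0.0732,  0.0815]), 0.45)]
scene ram_top [(array([ 0.635 , -0.1003,  0.269 ]), 0.79)]
scene bottle_pump [(array([ 0.6952,  0.132 , -0.002 ]), 0.84), (array([ 0.5873,  0.1289, -0.0011]), 0.81), (array([ 0.6096, -0.0294,  0.0398]), 0.52)]
scene bottle_open1 [(array([ 0.6313, -0.0992,  0.0453]), 0.43)]
scene spare_bottle [(array([ 0.7017, -0.2212,  0.0131]), 0.5)]
top press [(array([ 0.5633, -0.0909, -0.0013]), 0.84)]
top plunger_grip [(array([ 0.424 , -0.4308, -0.0008]), 0.66), (array([ 0.4357, -0.0702,  0.0794]), 0.6), (array([ 0.5985,  0.4411, -0.0024]), 0.22)]
top ram_top [(array([ 0.6309, -0.0981,  0.2683]), 0.57)]
top bottle_pump [(array([ 0.5923,  0.1285, -0.0049]), 0.51), (array([0.6916, 0.1342, 0.0039]), 0.49), (array([ 0.6069, -0.0257,  0.0423]), 0.44)]
top bottle_open1 [(array([ 0.5899, -0.1579,  0.0474]), 0.56), (array([ 0.6337, -0.0984,  0.0417]), 0.56)]
top spare_bottle [(array([ 0.7008, -0.2268,  0.01  ]), 0.59), (array([0.5973, 0.4416, 0.0008]), 0.23)]
0.7 [[ 0.      0.3087 -0.9512]
 [-0.0001 -0.9512 -0.3087]
 [-1.      0.0001  0.    ]]
```

View pics/a.png

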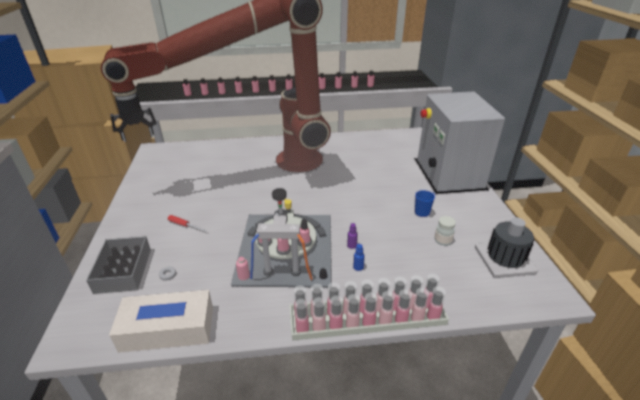

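View pics/b.png

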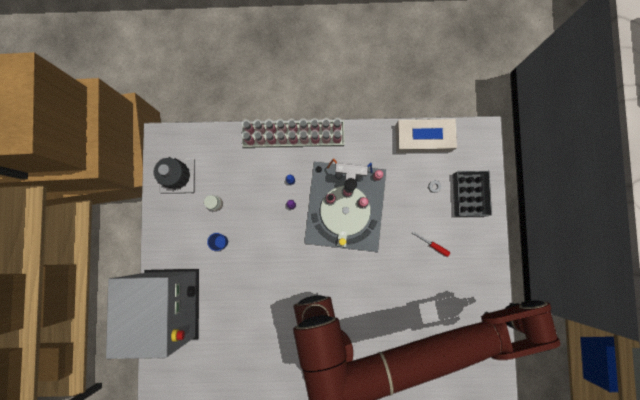

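Run:
```python
from h import *
a=get_image("scene");b=get_image("top")
f=lambda im,x0,x1,y0,y1:cv2.resize(im[y0:y1,x0:x1],(400,400),interpolation=cv2.INTER_CUBIC)
cv2.imwrite("pics/c.png",cv2.cvtColor(np.hstack([f(a,230,350,180,300),f(b,300,390,155,245)]),cv2.COLOR_RGB2BGR))
for p in([.606,-.030,.136],[.634,-.099,.27],[.59,-.158,.11]): print(pix("scene",p),pix("top",p))
print(np.round(calibration("wrist")["hand_eye"],3))
```

```text
[303.14858456 219.29238806] [331.07957762 196.43984901]
[278.29157552 190.25285435] [351.35215284 183.7302382 ]
[262.25801702 225.73083102] [364.34005463 200.67009094]
[[-0.001 -0.284  0.959 -0.144]
 [ 1.     0.     0.001  0.001]
 [-0.     0.959  0.284 -0.073]
 [ 0.     0.     0.     1.   ]]
```

View pics/c.png

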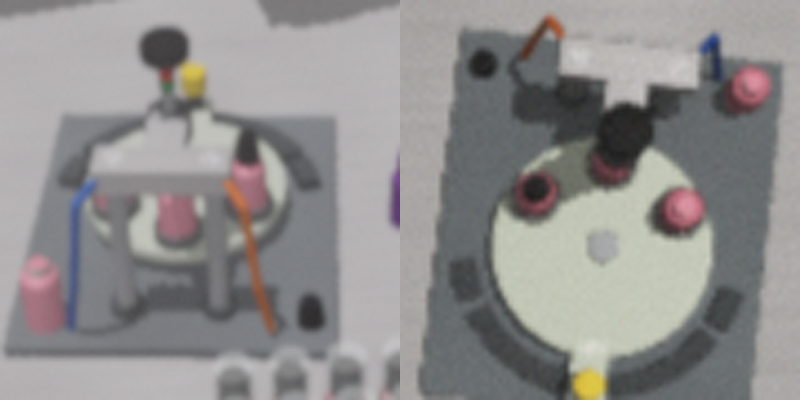

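Request:
arm_command:
  plan:
    - [[0,-0.0263,-0.0246,0,0,0,0.085],[0,-0.0263,-0.0246,0,0,0,0.085],[0,-0.0263,-0.0246,0,0,0,0.085],[0,-0.0263,-0.0246,0,0,0,0.085],[0,-0.0263,-0.0246,0,0,0,0.085],[0,-0.0263,-0.0246,0,0,0,0.085],[0,-0.0263,-0.0246,0,0,0,0.085],[0,-0.0263,-0.0246,0,0,0,0.085],[0,-0.0263,-0.0246,0,0,0,0.085],[0,-0.0263,-0.0246,0,0,0,0.085],[0,-0.0263,-0.0246,0,0,0,0.085],[0,-0.0263,-0.0246,0,0,0,0.085]]

```text
t: 1.8
tool_pos: [0.3809, -0.1931, 0.2307]
tool_rot: [2.061, 0.306, -2.056]
contact_force: [0.5, -1.0, -0.3]
opening: 0.0852
```

The three bottles in the nest: the one at scene (303,225) / top (331,198) has the black pump. The ones at scene (278,250) / top (351,190) and top (364,202) are open. The spares on the far corners, and the blue and purple ones off the plate, don't fit. The pump bottle is on the press's +y side, so the table must turn clockwise to -1.047.

Request:
arm_command:
  plan:
    - [[0,-0.0245,-0.0227,0,0,0,0.085],[0,-0.0245,-0.0227,0,0,0,0.085],[0,-0.0245,-0.0227,0,0,0,0.085],[0,-0.0245,-0.0227,0,0,0,0.085],[0.01,0,0,6.5,0,0,0.06],[0.01,0,0,6.5,0,0,0.06],[0.01,0,0,6.5,0,0,0.06],[0.01,0,0,6.5,0,0,0.06],[0,0,0,0,0,0,0.06]]

```text
t: 2.55
tool_pos: [0.4442, -0.0575, 0.1928]
tool_rot: [-2.155, 0.176, 2.124]
contact_force: [-0.2, 0.5, 0.3]
opening: 0.0598
```

Run:
```python
from h import *
np.set_printoptions(precision=4,suppress=True)
o=ctrl.get_obs();a=get_image("wrist")
cv2.imwrite("pics/d.png",cv2.cvtColor(a,cv2.COLOR_RGB2BGR))
print(o["tool_pos"],o["opening"]);print(R.from_rotvec(o["tool_rot"]).as_matrix())
for n in("plunger_grip","press","bottle_pump","ram_top"):
    print(n,[(np.round(world("wrist",d["at"]),4),round(d["conf"],2)) for d in mark_of("wrist",n)])
# yellow centroid, ray to z=0.079
m=cv2.inRange(cv2.cvtColor(a,cv2.COLOR_RGB2HSV),(20,120,90),(35,255,255))
n,l,s,c=cv2.connectedComponentsWithStats(m);i=1+s[1:,4].argmax();print(s[i],c[i])
```

```text
[ 0.4442 -0.0575  0.1928] 0.059841166949565976
[[ 0.0139 -0.1595 -0.9871]
 [-0.0053 -0.9872  0.1595]
 [-0.9999  0.003  -0.0146]]
plunger_grip [(array([ 0.4377, -0.0728,  0.0878]), 0.98), (array([ 0.4308, -0.4286,  0.0035]), 0.16)]
press [(array([ 0.5638, -0.0827,  0.0052]), 0.73)]
bottle_pump [(array([0.5954, 0.1295, 0.0016]), 0.72), (array([ 0.4273, -0.4304,  0.0049]), 0.57), (array([ 0.6116, -0.0264,  0.0515]), 0.55)]
ram_top []
[322 187  29  32 717] [335.8466 202.4868]
```

View pics/d.png

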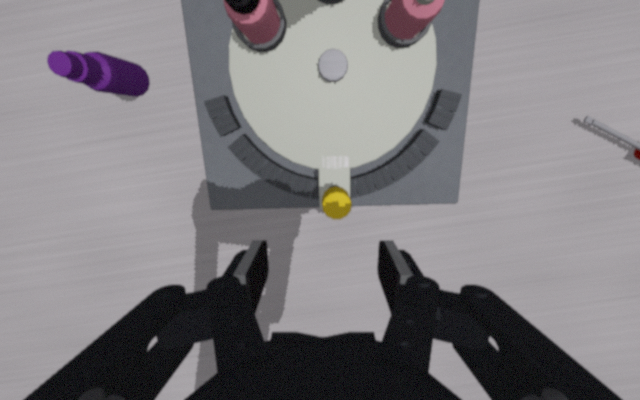

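The wrist picture shows the yellow grip at (337,203) with clear space round it and the table hub at (333,65). The fingers are not yet over the grip.

```bash
cat >> h.py <<'E'
def ray(cam,uv,z):
    c=calibration(cam); d=np.array([(uv[0]-c["cx"])/c["fx"],(uv[1]-c["cy"])/c["fy"],1.])
    o=world(cam,np.zeros(3)); v=world(cam,d)-o
    return o+v*(z-o[2])/v[2]
def to_tool(d):
    return R.from_rotvec(ctrl.get_obs()["tool_rot"]).inv().apply(d)
E
python3 - <<'E'
from h import *
np.set_printoptions(precision=4,suppress=True)
g=ray("wrist",(336.3,203),.085);h=ray("wrist",(333,65),.05)
print(g,h,h-g,np.degrees(np.arctan2(*(h-g)[1::-1])))
print(to_tool(np.r_[g[:2],.1]-ctrl.get_obs()["tool_pos"]))
E
```

```text
[ 0.4404 -0.0723  0.085 ] [ 0.5661 -0.0891  0.05  ] [ 0.1258 -0.0169 -0.035 ] -7.636070620045898
[0.0959 0.0141 0.005 ]
```

Request:
arm_command:
  plan:
    - [[0,0.0156,0.0036,0,-0.85,0,0.06],[0.03,0,0,0,0,0,0.06],[0.03,0,0,0,0,0,0.06],[0.02,0,0,0,0,0,0.06],[0,0,0,0,0,0,0.06]]

```text
t: 3.22
tool_pos: [0.4446, -0.077, 0.121]
tool_rot: [-2.165, 0.172, 2.126]
contact_force: [-0.4, -0.2, -0.0]
opening: 0.0599
```

Run:
```python
from h import *
np.set_printoptions(precision=4,suppress=True)
o=ctrl.get_obs();a=get_image("wrist")
print(o["tool_pos"],R.from_rotvec(o["tool_rot"]).as_matrix())
print([(np.round(world("wrist",d["at"]),4),round(d["conf"],2)) for d in mark_of("wrist","plunger_grip")])
cv2.imwrite("pics/e.png",cv2.cvtColor(a,cv2.COLOR_RGB2BGR))
```

```text
[ 0.4446 -0.077   0.121 ] [[ 0.0175 -0.1517 -0.9883]
 [-0.0093 -0.9884  0.1516]
 [-0.9998  0.0065 -0.0187]]
[(array([ 0.4398, -0.0708,  0.086 ]), 0.57)]
```

View pics/e.png

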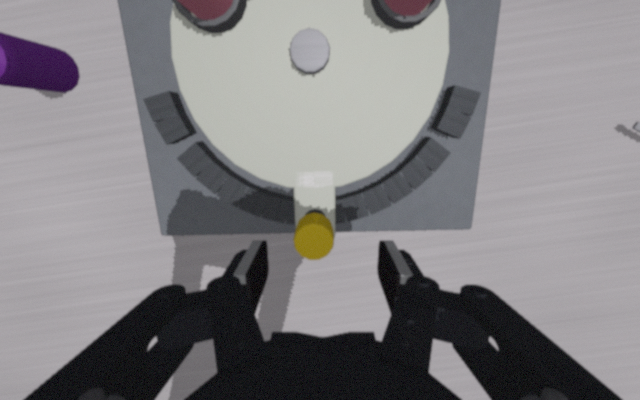

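The grip is at (314,236), and the middle between the pads is near column 322, so I need about 4 mm towards tool -y, then down.

Request:
arm_command:
  plan:
    - [[0,-0.004,0.0072,0,-1.1,-0.4,0.06],[0.02,0,0,0,0,0,0.06],[0.02,0,0,0,0,0,0.06],[0.015,0,0,0,0,0,0.06],[0.002,0,0,0,0,0,0.06]]

```text
t: 3.73
tool_pos: [0.4477, -0.0741, 0.0788]
tool_rot: [-2.168, 0.166, 2.122]
contact_force: [-0.4, 0.2, -0.9]
opening: 0.0599
```

Run:
```python
from h import *
np.set_printoptions(precision=4,suppress=True)
o=ctrl.get_obs()
print(o["tool_pos"],R.from_rotvec(o["tool_rot"]).as_matrix())
print(to_tool(np.array([.439,-.0722,.063])-o["tool_pos"]))
```

```text
[ 0.4477 -0.0741  0.0788] [[ 0.0213 -0.1499 -0.9885]
 [-0.0057 -0.9887  0.1498]
 [-0.9998  0.0024 -0.0219]]
[ 0.0156 -0.0006  0.0092]
```

Request:
arm_command:
  plan:
    - [[0.003,0,0.009,0,-1.2,0,0.06],[0.006,0,0.002,0,-0.3,0,0.06],[0.006,0,0.002,0,-0.3,0,0.06],[0.002,0,0,0,0,0,0.06]]

```text
t: 4.07
tool_pos: [0.437, -0.0727, 0.0665]
tool_rot: [-2.14, 0.164, 2.151]
contact_force: [-0.2, -0.4, -0.6]
opening: 0.0596
```

Run:
```python
from h import *
np.set_printoptions(precision=4,suppress=True)
o=ctrl.get_obs()
print(o["tool_pos"],R.from_rotvec(o["tool_rot"]).as_matrix())
print(to_tool(np.array([.439,-.0722,.063])-o["tool_pos"]))
```

```text
[ 0.437  -0.0727  0.0665] [[-0.0055 -0.1489 -0.9888]
 [-0.0028 -0.9889  0.1489]
 [-1.      0.0036  0.005 ]]
[ 0.0035 -0.0008 -0.0019]
```

Request:
arm_command:
  plan:
    - [[0.0035,0,-0.001,0,0,0,0.06],[0,0,0,0,0,0,0.02],[0,0,0,0,0,0,0.02],[0,0,0,0,0,0,0.02],[0,0,0,0,0,0,0.02],[0,0,0,0,0,0,0.02],[0,0,0,0,0,0,0.02],[0,0,0,0,0,0,0.02]]
  squeeze: 60

```text
t: 4.73
tool_pos: [0.4388, -0.0713, 0.064]
tool_rot: [-2.138, 0.16, 2.148]
contact_force: [-0.3, 0.7, -0.7]
opening: 0.0263
```

Request:
arm_command:
  plan:
    - [[-0.005,0,0,0,0,0,0.02],[-0.005,0,0,0,0,0,0.02],[-0.004,0,0,0,0,0,0.02],[-0.002,0,0,0,0,0,0.02],[0,0,0,0,0,0,0.02]]

```text
t: 5.15
tool_pos: [0.4387, -0.0713, 0.0793]
tool_rot: [-2.14, 0.16, 2.146]
contact_force: [3.7, -0.2, -7.8]
opening: 0.0264
```

Run:
```python
from h import *
np.set_printoptions(precision=4,suppress=True)
o=ctrl.get_obs()
print(o["tool_pos"],R.from_rotvec(o["tool_rot"]).as_matrix(),o["contact_force"],o["wrist_torque"])
a=get_image("wrist")
print([(np.round(world("wrist",d["at"]),4),round(d["conf"],2)) for d in mark_of("wrist","plunger_grip")])
cv2.imwrite("pics/f.png",cv2.cvtColor(a,cv2.COLOR_RGB2BGR))
```

```text
[ 0.4387 -0.0713  0.0793] [[-0.0028 -0.1499 -0.9887]
 [ 0.0013 -0.9887  0.1499]
 [-1.     -0.0008  0.0029]] [ 3.6523 -0.1677 -7.7611] [-0.0956 -0.5607 -0.0234]
[(array([ 0.4346, -0.0724,  0.0982]), 0.57)]
```

View pics/f.png

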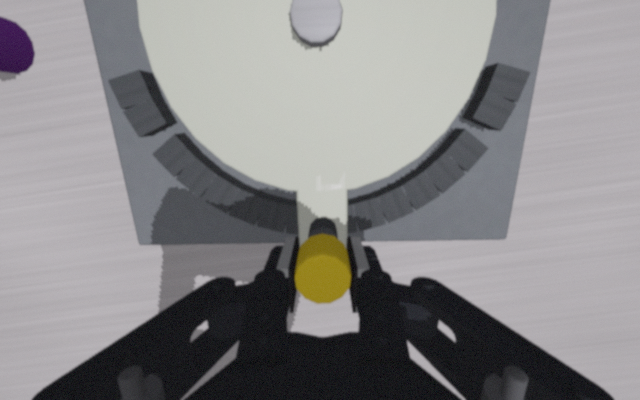

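The grip is held at (323,268). The lift is 15 mm with 7.8 N down, which matches the spring. Now swinging clockwise in batches.

Request:
arm_command:
  plan:
    - [[0,-0.0033,0,1.5,0,0,0.02],[0,-0.00654,-0.00017,3,0,0,0.02],[0,-0.00654,-0.00017,3,0,0,0.02],[0,-0.00654,-0.00017,3,0,0,0.02],[0,-0.00654,-0.00017,3,0,0,0.02],[0,-0.00654,-0.00017,3,0,0,0.02]]

```text
t: 5.75
tool_pos: [0.4482, -0.0367, 0.0769]
tool_rot: [-1.968, 0.451, 1.978]
contact_force: [2.8, -0.0, -7.7]
opening: 0.0262
```

```bash
cat > s.py <<'E'
from h import *
np.set_printoptions(precision=4,suppress=True)
o=ctrl.get_obs(); M=R.from_rotvec(o["tool_rot"]).as_matrix()
g0=np.array([.4387,-.0713]);a=np.radians(-7.9);C=g0+.125*np.array([np.cos(a),np.sin(a)])
p=o["tool_pos"][:2]-C
ang=lambda v:np.degrees(np.arctan2(v[1],v[0]))
print("t",o["t"],"z",o["tool_pos"][2],"r",np.linalg.norm(p),"turned",ang(p)-172.1,"yaw",ang(M[:2,2])-171.4,"F",o["contact_force"],"tq",o["wrist_torque"],"open",o["opening"],"q6",o["q"][5])
print(M)
E
python3 s.py
```

```text
t 5.75 z 0.07686170550631544 r 0.125517096395985 turned -16.450807279073217 yaw -17.117341688826457 F [ 2.8365 -0.0119 -7.6596] tq [-0.0285 -0.5705  0.2128] open 0.026177433888255622 q6 1.7731868769092296
[[-0.0048 -0.4339 -0.9009]
 [ 0.0001 -0.9009  0.4339]
 [-1.      0.002   0.0044]]
```

Request:
arm_command:
  plan:
    - [[-0.0015,-0.00654,-0.00017,3,0,0,0.02],[-0.0008,-0.00654,-0.00017,3,0,0,0.02],[-0.0005,-0.00654,-0.00017,3,0,0,0.02],[-0.0005,-0.00654,-0.00017,3,0,0,0.02],[-0.0005,-0.00654,-0.00017,3,0,0,0.02],[-0.0005,-0.00654,-0.00017,3,0,0,0.02],[-0.0005,-0.00654,-0.00017,3,0,0,0.02],[-0.0005,-0.00654,-0.00017,3,0,0,0.02]]

```text
t: 6.42
tool_pos: [0.4793, 0.0061, 0.0783]
tool_rot: [-1.691, 0.806, 1.705]
contact_force: [2.2, -1.3, -6.6]
opening: 0.0265
```

```bash
python3 s.py
```

```text
t 6.4167 z 0.07825514483894838 r 0.12602295318114803 turned -40.74905824441575 yaw -41.90527074689902 F [ 2.1965 -1.3171 -6.6477] tq [ 0.1552 -0.7267  0.3586] open 0.02651646909416367 q6 2.312313518966234
[[-0.0091 -0.7716 -0.636 ]
 [-0.0016 -0.636   0.7717]
 [-1.      0.008   0.0046]]
```

Request:
arm_command:
  plan:
    - [[0,-0.00654,-0.00017,2.8,0,0,0.02],[-0.0003,-0.00654,-0.00017,2.8,0,0,0.02],[-0.0003,-0.00654,-0.00017,2.8,0,0,0.02],[-0.0003,-0.00654,-0.00017,2.8,0,0,0.02],[-0.0003,-0.00654,-0.00017,2.8,0,0,0.02],[0,-0.004,0,1.5,0,0,0.02],[0,0,0,0,0,0,0.02]]

```text
t: 7.0
tool_pos: [0.5095, 0.0259, 0.0748]
tool_rot: [-1.495, 1.0, 1.516]
contact_force: [1.2, -1.8, -6.4]
opening: 0.0262
```

```bash
python3 s.py
python3 - <<'E'
from h import *
o=ctrl.get_obs();a=get_image("wrist")
for n in("plunger_grip","press"): print(n,[(np.round(world("wrist",d["at"]),4),round(d["conf"],2)) for d in mark_of("wrist",n)])
cv2.imwrite("pics/g.png",cv2.cvtColor(a,cv2.COLOR_RGB2BGR))
E
```

```text
t 7.0 z 0.07482771479378766 r 0.12608230525071776 turned -57.22591657778902 yaw -58.060121967184344 F [ 1.1733 -1.7513 -6.3527] tq [ 0.1412 -0.9261 -0.0558] open 0.02619032058695662 q6 2.6432644854390337
[[-0.0161 -0.918  -0.3962]
 [-0.0031 -0.3962  0.9182]
 [-0.9999  0.016   0.0036]]
plunger_grip [(array([0.5058, 0.0275, 0.0937]), 0.77), (array([0.7375, 0.0162, 0.0189]), 0.36)]
press [(array([ 0.5613, -0.0877,  0.0007]), 0.97)]
```

View pics/g.png

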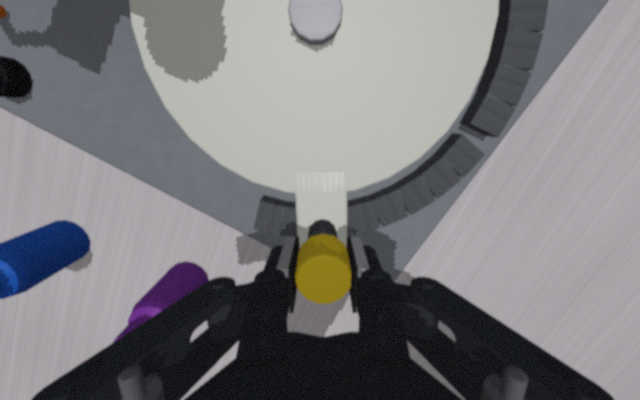

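The plunger is up and almost at the station: the grip is at (323,268), and the purple look-alike at (170,300) is clear of the left finger. I'll creep on while letting the pin rest lightly on the ring.

Request:
arm_command:
  plan:
    - [[0.0005,-0.002,0,0.9,0,-0.4,0.02],[0.0005,-0.002,0,0.9,0,-0.4,0.02],[0,0,0,0,0,0,0.02]]

```text
t: 7.4
tool_pos: [0.5119, 0.027, 0.0736]
tool_rot: [-1.477, 1.008, 1.485]
contact_force: [3.3, 0.1, -5.5]
opening: 0.026
```

```bash
python3 s.py
```

```text
t 7.4 z 0.07362219971565537 r 0.12609089684006447 turned -58.45185937642424 yaw -59.84965328538286 F [ 3.3015  0.1423 -5.4717] tq [ 0.1046 -0.5247  0.2149] open 0.026023472837353286 q6 2.671311567426042
[[-0.0039 -0.9301 -0.3673]
 [ 0.0021 -0.3673  0.9301]
 [-1.      0.0029  0.0034]]
```

Request:
arm_command:
  plan:
    - [[0.001,-0.0015,0,0.2,0,0,0.02],[0.001,-0.0013,0,0.2,0,0,0.02],[0.001,0,0,0,0,0,0.02]]

```text
t: 7.65
tool_pos: [0.5137, 0.0278, 0.0704]
tool_rot: [-1.47, 1.014, 1.481]
contact_force: [1.7, 0.3, -5.8]
opening: 0.0266
```

```bash
python3 s.py
```

```text
t 7.65 z 0.07042367804158303 r 0.1261009003427784 turned -59.329081660679805 yaw -60.308688252270656 F [ 1.6528  0.3113 -5.7755] tq [ 0.0368 -0.4674  0.0003] open 0.026585803551598928 q6 2.681979365527663
[[-0.0063 -0.933  -0.3599]
 [ 0.0014 -0.3599  0.933 ]
 [-1.      0.0053  0.0036]]
```

Request:
arm_command:
  plan:
    - [[0.002,0,0,0,0,0,0.02],[0.002,0,0,0,0,0,0.02],[0.0015,0,0,0,0,0,0.02],[0,0,0,0,0,0,0.02]]

```text
t: 7.98
tool_pos: [0.5138, 0.0278, 0.0647]
tool_rot: [-1.47, 1.015, 1.481]
contact_force: [0.1, -0.4, -3.9]
opening: 0.0263
```

```bash
python3 s.py
```

```text
t 7.9833 z 0.06469935606268763 r 0.12607097017929766 turned -59.35879386319942 yaw -60.33122248600546 F [ 0.1021 -0.4118 -3.9058] tq [-0.0184 -0.192   0.0133] open 0.02626580518751377 q6 2.68233724173959
[[-0.0066 -0.9331 -0.3595]
 [ 0.0015 -0.3595  0.9331]
 [-1.      0.0057  0.0038]]
```

Request:
arm_command:
  plan:
    - [[0.0007,0,0,0,0,0,0.035],[0,0,0,0,0,0,0.055],[0,0,0,0,0,0,0.055],[0,0,0,0,0,0,0.055],[-0.015,0,0,0,0,0,0.055],[-0.03,0,0,0,0,0,0.055],[-0.03,0,0,0,0,0,0.055],[-0.03,0,0,0,0,0,0.055],[-0.03,0,0,0,0,0,0.055],[-0.03,0,0,0,0,0,0.055],[-0.03,0,0,0,0,0,0.055],[-0.03,0,0,0,0,0,0.0],[-0.03,0,0,0,0,0,0.0],[0,0,0,0,0,0,0.0]]

```text
t: 9.15
tool_pos: [0.5154, 0.0278, 0.3366]
tool_rot: [-1.471, 1.012, 1.477]
contact_force: [0.1, -0.7, 1.3]
opening: 0.0193
```

```bash
python3 s.py
python3 - <<'E'
from h import *
a=get_image("scene");b=get_image("top");w=get_image("wrist")
f=lambda im,x0,x1,y0,y1,s=(400,400):cv2.resize(im[y0:y1,x0:x1],s,interpolation=cv2.INTER_CUBIC)
cv2.imwrite("pics/i.png",cv2.cvtColor(np.hstack([f(a,230,350,180,300),cv2.resize(w,(400,400))]),cv2.COLOR_RGB2BGR))
for cam in("scene","top","wrist"):
  for n in("plunger_grip","ram_top","bottle_pump","press"):
    print(cam,n,[(np.round(world(cam,d["at"]),4),round(d["conf"],2)) for d in mark_of(cam,n)])
E
```

```text
t 9.15 z 0.33657458011131985 r 0.1254096402827664 turned -60.04856383618157 yaw -60.356488214224456 F [ 0.0955 -0.7052  1.3492] tq [-0.0473  0.0237  0.023 ] open 0.01930731221273972 q6 2.6830466873479155
[[-0.0027 -0.9333 -0.3591]
 [ 0.0021 -0.3591  0.9333]
 [-1.      0.0018  0.0029]]
scene plunger_grip [(array([0.5122, 0.0264, 0.0775]), 0.59)]
scene ram_top [(array([ 0.7036, -0.2212,  0.016 ]), 0.75), (array([ 0.6382, -0.1032,  0.2715]), 0.59)]
scene bottle_pump [(array([ 0.6384, -0.0962,  0.0396]), 0.68), (array([ 0.5882,  0.1253, -0.0033]), 0.63), (array([0.6974, 0.1279, 0.0009]), 0.55)]
scene press [(array([ 0.5638, -0.0903,  0.001 ]), 0.81), (array([0.7332, 0.0163, 0.0146]), 0.54), (array([ 0.6381, -0.0979,  0.0397]), 0.44), (array([ 0.5167, -0.1506,  0.0411]), 0.33)]
top plunger_grip [(array([ 0.6003,  0.4417, -0.0039]), 0.5)]
top ram_top [(array([ 0.635 , -0.098 ,  0.2709]), 0.65)]
top bottle_pump [(array([ 0.6374, -0.0922,  0.0443]), 0.6), (array([0.688 , 0.1305, 0.0031]), 0.38)]
top press [(array([ 0.6341, -0.0944,  0.0421]), 0.68), (array([ 0.56  , -0.0877, -0.0006]), 0.59)]
wrist plunger_grip [(array([0.5095, 0.0309, 0.0775]), 0.87)]
wrist ram_top [(array([ 0.5896, -0.1566,  0.0387]), 0.16)]
wrist bottle_pump [(array([ 0.693 ,  0.1311, -0.0025]), 0.88), (array([ 0.5883,  0.1296, -0.0049]), 0.58), (array([0.5079, 0.0265, 0.0769]), 0.47)]
wrist press [(array([ 0.5594, -0.0888, -0.0007]), 0.62)]
```

View pics/i.png

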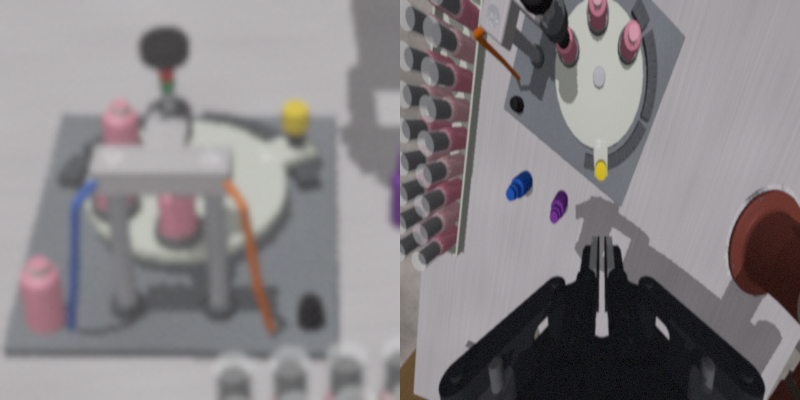

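The scene crop shows the pump bottle under the head. The grip at crop (296,118) is back at about 0.0775 m, so the plunger is home. The wrist view shows the other two bottles upright and the look-alikes untouched. Next, to above the knob.

Request:
arm_command:
  plan:
    - [[0,-0.0134,-0.0323,0,0,0,0],[0,-0.0134,-0.0323,0,0,0,0],[0,-0.0134,-0.0323,0,0,0,0],[0,-0.0134,-0.0323,0,0,0,0],[0,-0.0134,-0.0323,0,0,0,0],[0,0,0,0,0,0,0],[0,0,0,0,0,0,0]]

```text
t: 10.48
tool_pos: [0.6386, -0.103, 0.3242]
tool_rot: [-1.465, 1.016, 1.492]
contact_force: [0.1, -0.6, -0.2]
opening: 0.0004
```

Run:
```python
from h import *
np.set_printoptions(precision=4,suppress=True)
o=ctrl.get_obs();print(o["tool_pos"],o["opening"],R.from_rotvec(o["tool_rot"]).as_matrix())
w=get_image("wrist");print([(np.round(world("wrist",d["at"]),4),round(d["conf"],2)) for d in mark_of("wrist","ram_top")])
print(to_tool(np.array([.636,-.099,.28])-o["tool_pos"]))
cv2.imwrite("pics/j.png",cv2.cvtColor(w,cv2.COLOR_RGB2BGR))
```

```text
[ 0.6386 -0.103   0.3242] 0.0003757042002572025 [[-0.0154 -0.9319 -0.3624]
 [ 0.0044 -0.3625  0.932 ]
 [-0.9999  0.0127  0.0097]]
[(array([ 0.6355, -0.0979,  0.2686]), 0.66)]
[0.0443 0.0004 0.0042]
```

View pics/j.png

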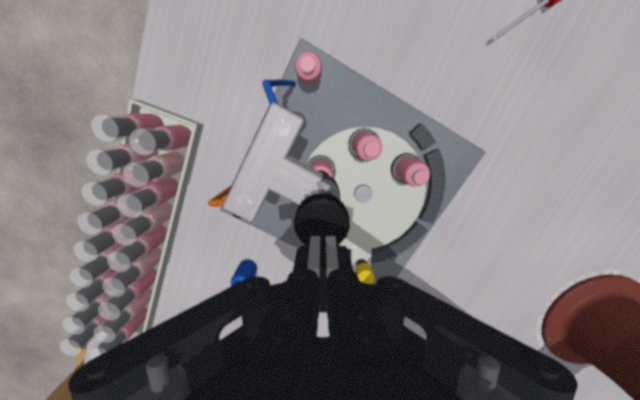

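The knob is at (322,218), and the fingers are in line with it. I'll lower to just above it.

Request:
arm_command:
  plan:
    - [[0,0.0004,0.0042,0,0.55,-0.7,0],[0.015,0,0,0,0,0,0],[0.015,0,0,0,0,0,0],[0.008,0,0,0,0,0,0],[0,0,0,0,0,0,0]]

```text
t: 11.0
tool_pos: [0.6333, -0.0931, 0.2863]
tool_rot: [-1.486, 1.004, 1.476]
contact_force: [-0.6, 0.3, -1.0]
opening: 0.0002
```

```bash
cat > k.py <<'E'
from h import *
np.set_printoptions(precision=4,suppress=True)
o=ctrl.get_obs();print(o["t"],o["tool_pos"],o["contact_force"],o["wrist_torque"]);print(R.from_rotvec(o["tool_rot"]).as_matrix())
print(to_tool(np.array([.636,-.099,.242])-o["tool_pos"]))
E
python3 k.py
```

```text
11.0 [ 0.6333 -0.0931  0.2863] [-0.6044  0.2937 -1.0073] [ 0.0368 -0.0155 -0.0229]
[[ 0.0059 -0.9297 -0.3683]
 [-0.0013 -0.3683  0.9297]
 [-1.     -0.005  -0.0034]]
[ 0.0443 -0.0001 -0.0063]
```

Request:
arm_command:
  plan:
    - [[0,0,-0.0055,0,0,0,0],[0.006,0,0,0,0,0,0],[0.006,0,0,0,0,0,0],[0.003,0,0,0,0,0,0],[0.003,0,0,0,0,0,0],[0,0,0,0,0,0,0]]

```text
t: 11.5
tool_pos: [0.6354, -0.0975, 0.2687]
tool_rot: [-1.489, 1.002, 1.474]
contact_force: [-1.9, 0.6, 2.9]
opening: -0.0001
```

```bash
python3 k.py
```

```text
11.5 [ 0.6354 -0.0975  0.2687] [-1.9007  0.6441  2.9431] [0.1596 0.2823 0.02  ]
[[ 0.0085 -0.9291 -0.3697]
 [-0.0018 -0.3698  0.9291]
 [-1.     -0.0073 -0.0048]]
[ 0.0267  0.0002 -0.0015]
```

Contact with the knob is at about 0.269. Now pressing straight down.

Request:
arm_command:
  plan:
    - [[0.003,0,0,0,0,0,0],[0.003,0,0,0,0,0,0],[0.003,0,0,0,0,0,0],[0.003,0,0,0,0,0,0],[0.003,0,0,0,0,0,0],[0.003,0,0,0,0,0,0],[0.002,0,0,0,0,0,0],[0,0,0,0,0,0,0]]

```text
t: 12.17
tool_pos: [0.6356, -0.0976, 0.2555]
tool_rot: [-1.491, 1.001, 1.472]
contact_force: [-2.2, 0.3, 6.1]
opening: -0.0
```

```bash
python3 k.py
```

```text
12.1667 [ 0.6356 -0.0976  0.2555] [-2.1698  0.3406  6.1242] [ 0.1368  0.5699 -0.0184]
[[ 0.0114 -0.929  -0.3698]
 [-0.0029 -0.3698  0.9291]
 [-0.9999 -0.0096 -0.0069]]
[ 0.0135  0.0003 -0.0014]
```

Request:
arm_command:
  plan:
    - [[0.003,0,0,0,0,0,0],[0.003,0,0,0,0,0,0],[0.003,0,0,0,0,0,0],[0.003,0,0,0,0,0,0],[0.003,0,0,0,0,0,0],[0.003,0,0,0,0,0,0],[0.001,0,0,0,0,0,0],[0,0,0,0,0,0,0]]

```text
t: 12.83
tool_pos: [0.6357, -0.0976, 0.2517]
tool_rot: [-1.497, 1.0, 1.466]
contact_force: [-4.3, 1.6, 8.2]
opening: -0.0003
```

```bash
python3 k.py
```

```text
12.8333 [ 0.6357 -0.0976  0.2517] [-4.3397  1.5816  8.1623] [ 0.2421  0.8941 -0.0226]
[[ 0.0168 -0.9288 -0.3701]
 [-0.0054 -0.3702  0.9289]
 [-0.9998 -0.0136 -0.0112]]
[ 0.0097  0.0004 -0.0012]
```

Request:
arm_command:
  plan:
    - [[0.005,0,0,0,-0.4,0.5,0],[0.005,0,0,0,-0.4,0.5,0],[0.006,0,0,0,-0.5,0.6,0],[0.006,0,0,0,-0.5,0.6,0],[0.006,0,0,0,-0.5,0.6,0]]

```text
t: 13.25
tool_pos: [0.6362, -0.0977, 0.2408]
tool_rot: [-1.453, 1.017, 1.519]
contact_force: [-7.5, 2.3, 16.1]
opening: -0.0
```

```bash
python3 k.py
```

```text
13.25 [ 0.6362 -0.0977  0.2408] [-7.5346  2.322  16.0841] [0.3482 1.4277 0.02  ]
[[-0.037  -0.9282 -0.3703]
 [ 0.011  -0.3709  0.9286]
 [-0.9993  0.0303  0.0239]]
[-0.0012  0.0007 -0.0011]
```

Request:
arm_command:
  plan:
    - [[0.0045,0.0018,0.0005,0,0.7,-0.9,0],[0.0045,0.0018,0.0005,0,0.5,-0.6,0]]

```text
t: 13.42
tool_pos: [0.6362, -0.0978, 0.2405]
tool_rot: [-1.488, 0.999, 1.477]
contact_force: [-4.0, 3.1, 16.6]
opening: -0.0002
```

```bash
python3 k.py
```

```text
13.4167 [ 0.6362 -0.0978  0.2405] [-4.0218  3.0638 16.5957] [ 0.4362  0.6763 -0.0009]
[[ 0.0078 -0.9285 -0.3712]
 [ 0.0009 -0.3712  0.9285]
 [-1.     -0.0075 -0.0021]]
[-0.0015  0.0006 -0.0011]
```

Request:
arm_command:
  plan:
    - [[0.0033,0.0018,0,0,0,0,0]]

```text
t: 13.5
tool_pos: [0.6362, -0.0978, 0.2419]
tool_rot: [-1.492, 0.994, 1.471]
contact_force: [-3.6, 5.6, 14.8]
opening: -0.0002
```

```bash
python3 k.py
python3 - <<'E'
from h import *
a=get_image("scene");b=get_image("scene")
a=((a.astype(int)+b)//2).astype(np.uint8)
f=lambda im,x0,x1,y0,y1,s=(400,400):cv2.resize(im[y0:y1,x0:x1],s,interpolation=cv2.INTER_CUBIC)
cv2.imwrite("pics/l.png",cv2.cvtColor(np.hstack([f(a,262,302,185,225),f(a,230,350,180,300)]),cv2.COLOR_RGB2BGR))
for n in("ram_top","bottle_pump","plunger_grip"):
    print(n,[(np.round(world("scene",d["at"]),4),round(d["conf"],2)) for d in mark_of("scene",n)])
E
python3 k.py|head -1
```

```text
13.5 [ 0.6362 -0.0978  0.2419] [-3.5977  5.5732 14.8084] [0.8153 0.6721 0.0329]
[[ 0.015  -0.9282 -0.3718]
 [ 0.001  -0.3718  0.9283]
 [-0.9999 -0.0143 -0.0046]]
[-0.0001  0.0006 -0.001 ]
ram_top [(array([ 0.6412, -0.101 ,  0.2455]), 0.56), (array([0.7322, 0.0198, 0.017 ]), 0.32)]
bottle_pump [(array([ 0.59  ,  0.1286, -0.0008]), 0.75), (array([6.934e-01, 1.283e-01, 2.000e-04]), 0.61), (array([ 0.6364, -0.0983,  0.0397]), 0.55)]
plunger_grip [(array([0.5138, 0.0271, 0.0793]), 0.52)]
13.75 [ 0.6363 -0.0978  0.2422] [-3.7361  3.167  14.6482] [0.6282 0.6238 0.0047]
```

View pics/l.png

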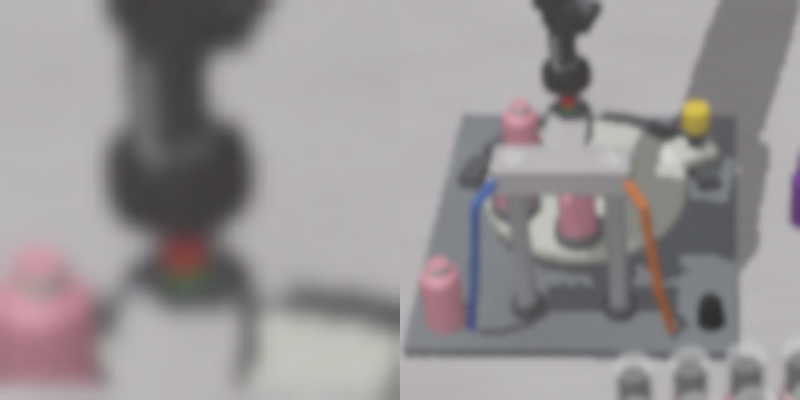

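A sliver of green shows below the red, at crop (190,280), so the guide's top face is in the green band. z is steady at 0.242 (28 mm travel), the force is 14.7 N, and the plunger grip reads 0.079. Handing in.

```bash
python3 -c "
from station import *
print(finish_job()); o=ctrl.get_obs(); print(o['t'],o['tool_pos'],o['contact_force'])"
```

```text
the job is handed in; nothing more can be done
None
the job is handed in; nothing more can be done
```

The pump bottle is under the press head, the plunger is home in the hole for its station, and I handed the job in with the arm still holding the knob down. It took about 14 s on the robot's clock.

I lifted the yellow plunger about 15 mm and swung the table clockwise 60 degrees to the -1.047 station. There I lowered the plunger into its hole, let go, and pressed the ram with closed fingers.

**Last checks:**
- **Plunger:** the grip's measured height was 0.079 m, which is its home height.
- **Bottle:** the pump bottle was located on the ram axis, to within the roughly 4 mm that the detection allows.
- **Ram:** the fingertips were steady at z = 0.242 m, or about 28 mm of travel. The push was 14.7 N against about 14 N expected.
- **Green band:** green and red both showed above the guide in the scene picture, so its top face stands in the band. That picture was blurred at this scale.
- **Other things:** the bottles I could see were upright. I did not check everything lying about one by one in the last picture.

**Small disagreements:**
- The gripper read 26.3 mm on the 28 mm grip.
- About 4 to 5 N of sideways force remained at the knob.
- The scene camera put the knob top at 0.2455 m rather than 0.242 m, within its 4 mm accuracy.

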